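Spread a circlip over a drive spindle and hold it at the groove

TASK

The circlip pliers lie on their bench rest with a circlip already on their tips. Take the pliers by both handles, squeeze them fully so that the ring is spread, and, keeping it spread and level, lower the ring gently from above over the head of the drive spindle until it surrounds the groove between hub and head, midway up the groove, centred, and not resting on hub or head. Finish while holding it there, handles still squeezed and the ring still spread (do not let go or put anything down), and leave the bottle, the tape roll and the mouse undisturbed.

Things in the scene. Friction and masses are not known exactly. Their poses are not given: they have to be found in the camera images.
- pliers: Loose circlip pliers (0.16 kg) flat on the rest, a steel circlip captive on their two tips. Origin: pivot axis, level with the handles' underside, at the start 40 mm above the work surface. x runs along the middle line from handles (-x) to ring (+x), z up. Handles z 0 to 20 mm; only the ring, its lugs and the tips lie below z = 0, down to -19 mm. When squeezed they creep about 3 mm forward (+x) in the fingers.
- ring_left: Left half of the circlip; origin at its lug, where the left tip sits, x and y as the pliers' while released. Ring: steel, 5 mm wide, 4 mm thick (pliers' z -18 to -14 mm), open towards the handles. Released its bore is 32 mm; fully spread it passes the 34 mm head with 3 to 4 mm to spare on every side. Spreading draws its far end about 13 mm towards the pivot.
- ring_mid (a point): Point fixed to the pliers at x = 47, y = 0, z = -16 mm in the pliers' frame: the middle of the fully spread ring's opening at half the ring's thickness. Bring this point to the groove's centre.
- grip_mid (a point): Point fixed to the pliers at x = -60, y = 0, z = 10 mm in the pliers' frame: midway between the handles at mid height, the place to grip from above, closing along the pliers' y. It is 107 mm behind ring_mid and 26 mm above it. The rest is open here down to 8 mm height, 42 mm to the rear, 50 mm to the front. It is at 50 mm height until the pliers leave the rest, even if the closing fingers press on them.
- pliers_right: Right half of the pliers; origin as body pliers. Straight black handle bars, 10 mm thick and 20 mm high, x = -34 to -118 mm. Released, each diverges 0.25 rad to the rear: 63 mm over the outsides at x = -60 mm. Squeezed fully they are parallel, 32 mm over the outsides, at a firm stop. A spring parts them: about 3 N a handle at first, 11 N at the stop (at x = -60 mm).
- pliers_left (a joint): Turn of the left half of the pliers about the pivot (the right half turns alike, symmetrically): 0 rad released, 0.25 rad fully squeezed, ring fully spread. At least 0.215 counts as spread.
- rest: Fixed aluminium bench rest under the pliers, axes as the pliers' at the start; origin on the work surface under the pivot. Base plate 148 x 100 x 8 mm, x = -128 to 20 mm; a post 20 x 22 mm at the origin and a cross bar 16 x 110 mm at x = -110 mm, both 40 mm high, carry pivot and handle ends; 50 mm high lips at the cross bar's ends.
- spindle: Fixed upright drive spindle on a 100 x 100 x 12 mm plate; origin on the work surface on its axis, z up. Flange of 68 mm diameter up to z = 26 mm, hub of 56 mm diameter up to z = 50 mm; groove of 29 mm diameter from z = 50 to 68 mm; head of 34 mm diameter from z = 68 to 74 mm, then a cone to 22 mm diameter at the top, z = 84 mm.
- groove (a point): Centre of the spindle's groove, on its axis, 59 mm above the work surface.
- bottle: Bystander: small white screw-cap bottle, 46 mm diameter, 104 mm high, origin at the centre of its underside.
- tape_roll: Bystander: roll of adhesive tape lying flat, 66 mm diameter, 19 mm high, origin at the centre of its underside.
- mouse: Bystander: black computer mouse, 102 x 64 x 36 mm, origin at the centre of its underside.
Not all that is in view belongs to the job. There is more than one size of the pliers; the one meant has the size given above.

How it is judged:
By the outcome, as a careful person would: the job done as asked, in the order asked, and still so for the second after the job is handed in, while the arm keeps its last pose, push and grip.
It also fails if it takes over 35 s, if anything falls off the work surface, if the arm or the gripper's body presses on something with over 40 N, if the wrist force passes 120 N, or if a joint passes its speed limit or range.

ROBOT

A 6-joint arm with a two-finger parallel gripper is mounted at the origin on a cart in front of the work surface, level with it; the furniture and walls round the work are solid. World frame = base frame: x ahead of the robot, y to its left, z up, the work surface at z = 0. Lengths are in m, angles in rad, forces in N, time in s.
With the tool pointing down it reaches from about 0.3 to 0.85 m from the base axis. Payload 4.2 kg.
Tool frame: the origin (TCP) lies midway between the tips of the shut fingers; the grasp point (between the pads) lies 19 mm behind it (bot.grip_depth is the distance from the TCP to the grasp point, in m); z points along the fingers, y is the line along which they close (so a half turn about z gives the same grasp; the last joint's range is limited). The gripper opens to 91 mm and grips with 3 to 60 N. Pads are 32 mm wide; open, the fingers measure 118 mm over their backs; the gripper's body (76 mm by 178 mm) begins 60 mm behind the grasp point.
Start: joints at [1.161, 0.32, 1.565, -0, 1.257, -0.02], TCP at [0.219, 0.532, 0.214] pointing down, gripper open.
Joint ranges: [-3.11, 3.11], [-0.84, 2.01], [0.21, 2.61], [-1.34, 4.49], [0.05, 2.63], [-2.56, 2.56]. Speed limits (rad/s): [2.57, 2.57, 3.14, 3.14, 3.14, 3.14].

INTERFACE

Orientations are given as a unit quaternion [x, y, z, w].
In Python, from bench import bot gives the robot as it stands. The module is installed in compiled form; this text tells all that it offers.
- The arm moves only by the shell command python3 -m creep 'ROWS'. ROWS is JSON, a list of rows, each an object with "dr": the turn, a rotation vector about the world's x, y, z in degrees, a list of three; "dp": the shift along the world's x, y, z in units of 50 mm (1.0 is 50 mm), a list of three; "hand": the finger opening in mm, from 0 to 91.2. A call has 1 to 12 rows; each row shifts and turns the commanded pose from where the row before left it; what a row does not reach is not made up. A row lasts 1/8 s, in which the tool goes at most 62.5 mm and 10.7 degrees, less where a joint would pass 70% of its speed; a pose out of reach is approached as far as the arm can. A call is refused whole if a number of a shift passes 1 or a number of a turn 10.7, either way. A call with a gripper value outside its range is refused whole. The fingers move at their own pace and stop on an object; the grip force is fixed at half the most. Time passes only in rows, so rows that do not move let the fingers close. It gives the time, the measured TCP pose, the force, the opening and the grip force at its end, in the units of the state.
- bot.get_obs(): the state, without advancing time (a new reading comes with each control period).
- bot.capture(name): name is "scene" or "top"; returns a dict with "img" (400x640x3 uint8, red, green, blue), "depth" (400x640 float32, m along the optical axis (not along the pixel's ray), 0 where there is no reading), "fovy" (degrees; the focal length in pixels is half the picture's height over the tangent of half this angle, whatever the lens; pixels are square), "cx", "cy" (the principal point, pixels), "k1" (the pictures are not rectified: a ray, as slopes to the right and down, at radius r is drawn at 1 + k1 r^2 times it, then the intrinsics apply), "R" (3x3) and "t" (3): a world point X has camera coordinates R X + t. Camera axes: x right, y down, z forward; pixel columns grow to the right and rows downward; lengths in m; the calibration is good to about 2 mm. A picture is of the moment at which its call begins.
- bot.sign_off(): hands the job in; it is judged then, once.
The state is a dict: "time": time; "joint_pos": joint angles; "joint_vel": joint speeds; "tau": joint torques, N m; "ee_pos": TCP position; "tcp_rot": TCP orientation; "force": force on the tool from outside, world axes, zero at the start; "ft_torque": the same for the moment, N m; "gripper_width": finger opening in m; "grip_force": force on a finger pad.
Only numpy, scipy, OpenCV 4.12 (cv2) and the standard library are available. Lean on these libraries where they do the work, as an engineer would, in place of code of your own. Each camera call takes 0.05 s, during which the arm holds its last target. There are 200 camera calls.

## Working session

There is one attempt and no reset: what is moved stays moved. The work goes in short steps, Python scripts to look and compute and a shell command to move; the robot and the scene stay as the last step left them, time stands still between calls to the robot, and variables do not carry over. Pictures are saved under pics/ and viewed, at most 10 in all, crops included, and the job is handed in when it is done.

```bash
mkdir -p pics
cat > h.py <<'E'
import numpy as np, cv2
from bench import bot
def cap(n,save=None):
    c=bot.capture(n)
    if save: cv2.imwrite('pics/'+save,c['img'][:,:,::-1])
    return c
def K(c):
    f=200/np.tan(np.radians(c['fovy'])/2)
    return np.array([[f,0,c['cx']],[0,f,c['cy']],[0,0,1.]])
def rays(c,uv):
    uv=np.atleast_2d(np.float64(uv)); k=K(c)
    d=(uv-[c['cx'],c['cy']])/k[0,0]; s=d.copy()
    for _ in range(20): s=d/(1+c['k1']*(s**2).sum(1,keepdims=True))
    r=np.c_[s,np.ones(len(s))]
    R=np.array(c['R']);t=np.array(c['t'])
    return -R.T@t, r@R
def onplane(c,uv,z):
    o,d=rays(c,uv); return o+d*((z-o[2])/d[:,2:3])
def bydepth(c,uv):
    o,d=rays(c,uv); uv=np.atleast_2d(uv).astype(int)
    return o+d*c['depth'][uv[:,1],uv[:,0]][:,None]
def proj(c,X):
    p=np.atleast_2d(X)@np.array(c['R']).T+c['t']; s=p[:,:2]/p[:,2:]
    return s*(1+c['k1']*(s**2).sum(1,keepdims=True))*K(c)[0,0]+[c['cx'],c['cy']]
E
python3 - <<'E'
from h import *
for n in ('scene','top'):
    c=cap(n,n+'0.png'); print(n,c['fovy'],c['cx'],c['cy'],c['k1'],-np.array(c['R']).T@c['t'],np.array(c['R']).round(2).tolist())
o=bot.get_obs();print(o['ee_pos'],o['tcp_rot'],o['gripper_width'],bot.grip_depth)
E
```

```text
scene 51.733482088228044 321.97945749818814 196.14478981445743 -0.0034862155528965822 [-0.00098534 -0.47144696  0.73655747] [[0.63, -0.77, 0.01], [-0.49, -0.41, -0.77], [0.59, 0.48, -0.64]]
top 48.03705298321344 328.6564746793748 193.25003559801846 -0.1185458598280106 [0.41530291 0.03494499 1.34799501] [[-0.0, -1.0, 0.02], [-0.99, 0.0, -0.13], [0.13, -0.02, -0.99]]
[0.21833506 0.5314698  0.2132207 ] [ 1.93673484e-01  9.81065740e-01 -7.54452443e-04 -1.60389586e-04] 0.0912643227248675 0.0188
```

View pics/scene0.png

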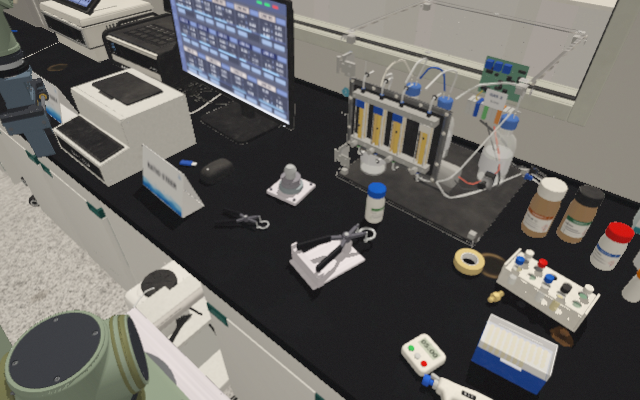

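View pics/top0.png

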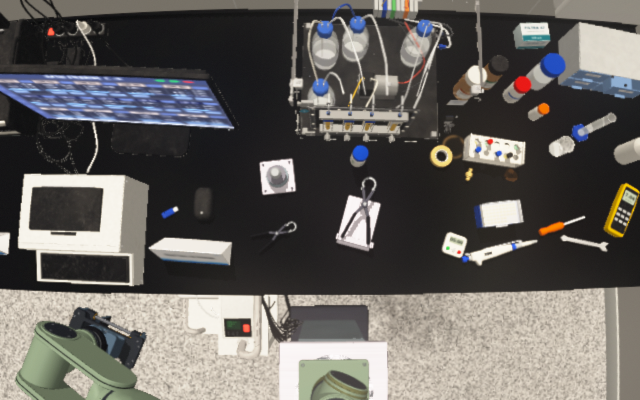

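Run:
```python
from h import *
t=cap('top');s=cap('scene')
a=cv2.resize(t['img'][140:260,240:400],None,fx=5,fy=5,interpolation=cv2.INTER_CUBIC)
b=cv2.resize(s['img'][150:300,255:415],None,fx=4,fy=4,interpolation=cv2.INTER_CUBIC)
cv2.imwrite('pics/a.png',a[:,:,::-1]);cv2.imwrite('pics/b.png',b[:,:,::-1])
# masks of light things
for n,c in(('top',t),('scene',s)):
    g=c['img'].min(2); m=(g>120).astype(np.uint8)
    k,l,st,ce=cv2.connectedComponentsWithStats(m)
    for i in range(1,k):
        if st[i,4]>150 and ((n=='top' and 240<ce[i,0]<400 and 140<ce[i,1]<260) or (n=='scene' and 260<ce[i,0]<400 and 150<ce[i,1]<300)):
            cn=cv2.findContours((l==i).astype(np.uint8),0,1)[0][0]
            r=cv2.minAreaRect(cn); print(n,st[i],ce[i],r,onplane(c,ce[i],0.01).round(4))
            print(onplane(c,cv2.boxPoints(r),0.010)[:,:2].round(4).tolist())
```

```text
top [260 159  36  36 971] [277.05252317 175.47785788] ((277.1219482421875, 176.09756469726562), (33.12946319580078, 33.792049407958984), 83.6598129272461) [[0.6477 0.1689 0.01  ]]
[[0.691, 0.226], [0.7022, 0.1239], [0.6011, 0.1122], [0.5901, 0.2132]]
top [ 336  195   45   56 1456] [357.84203297 222.8956044 ] ((359.1141357421875, 222.69711303710938), (38.32731628417969, 49.60005569458008), 14.931416511535645) [[ 0.5035 -0.0736  0.01  ]]
[[0.4478, -0.0026], [0.5913, -0.042], [0.561, -0.1534], [0.4179, -0.1125]]
scene [267 164  49  42 785] [291.22038217 186.13757962] ((289.7537536621094, 187.32484436035156), (35.52309036254883, 37.606449127197266), 42.137596130371094) [[0.6492 0.17   0.01  ]]
[[0.59, 0.2187], [0.7339, 0.2564], [0.696, 0.1197], [0.5644, 0.095]]
scene [365 196  20  28 371] [374.07816712 209.62264151] ((374.2424011230469, 209.93231201171875), (17.51169204711914, 25.970170974731445), 7.594643592834473) [[ 0.7159 -0.0656  0.01  ]]
[[0.6607, -0.0712], [0.751, -0.0196], [0.7732, -0.0616], [0.6819, -0.11]]
scene [ 290  240   75   50 1956] [324.1799591  261.72801636] ((323.63983154296875, 254.25965881347656), (51.40198516845703, 65.8837890625), 59.6567497253418) [[ 0.4922 -0.0777  0.01  ]]
[[0.46, 0.0246], [0.6389, -0.0082], [0.5572, -0.147], [0.4023, -0.1068]]
```

View pics/a.png

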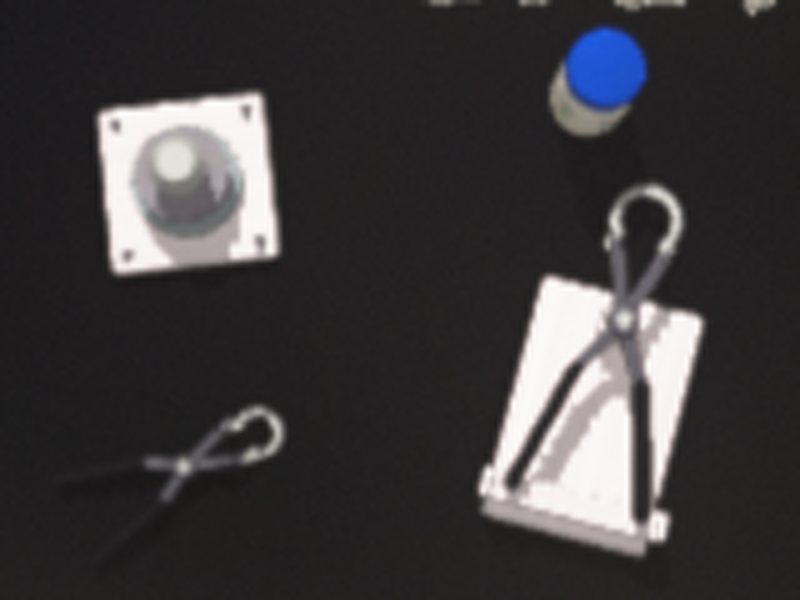

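View pics/b.png

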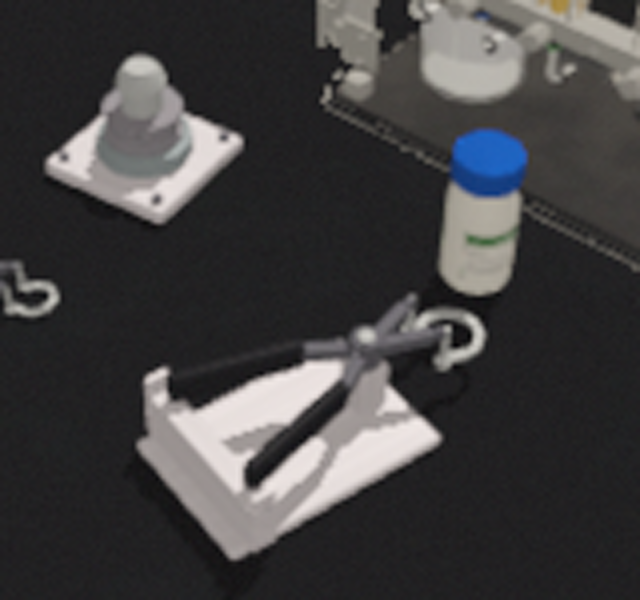

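Run:
```python
from h import *
t=cap('top');s=cap('scene')
A=lambda p:np.array(p)/5+[240,140]
B=lambda p:np.array(p)/4+[255,150]
def tri(pa,pb):
    o1,d1=rays(t,A(pa));o2,d2=rays(s,B(pb));d1=d1[0]/np.linalg.norm(d1[0]);d2=d2[0]/np.linalg.norm(d2[0])
    k=np.linalg.lstsq(np.c_[d1,-d2],o2-o1,rcond=None)[0]
    p,q=o1+k[0]*d1,o2+k[1]*d2; return ((p+q)/2).round(4),np.linalg.norm(p-q).round(4)
print('cone top',onplane(t,A((177,158)),.082).round(4),tri((177,158),(141,68)))
print('plate top',onplane(t,A([(99,109),(262,93),(278,256),(115,274)]),.012).mean(0),'scene',onplane(s,B([(46,163),(137,97),(242,140),(163,222)]),.012).round(4).tolist())
print('pivot',tri((624,318),(366,335)), onplane(t,A((624,318)),.064).round(4))
e=onplane(t,A([(512,487),(640,519)]),.056);print('ends',e.round(4),e.mean(0).round(4),tri((512,487),(172,388)),tri((640,519),(252,474)))
f=onplane(t,A([(545,277),(703,319)]),.008);print('front',f.round(4),f.mean(0).round(4),np.linalg.norm(f[0]-f[1]))
print('yaw front',np.degrees(np.arctan2(*(f[1]-f[0])[:2]))) 
l=onplane(t,A([(486,485),(658,526)]),.05);print('lips',l.round(4),l.mean(0).round(4))
r=onplane(t,A([(612,243),(668,248),(647,220)]),.03);print('ring',r.round(4))
```

```text
cone top [[0.6465 0.1666 0.082 ]] (array([0.6468, 0.167 , 0.0792]), np.float64(0.0004))
plate top [0.64421511 0.16682522 0.012     ] scene [[0.5885, 0.207, 0.012], [0.6846, 0.2103, 0.012], [0.695, 0.119, 0.012], [0.5943, 0.103, 0.012]]
pivot (array([ 0.5563, -0.0908,  0.0598]), np.float64(0.0009)) [[ 0.5555 -0.0901  0.064 ]]
ends [[ 0.459  -0.025   0.056 ]
 [ 0.4402 -0.0984  0.056 ]] [ 0.4496 -0.0617  0.056 ] (array([ 0.46  , -0.026 ,  0.0504]), np.float64(0.0022)) (array([ 0.4413, -0.1   ,  0.0494]), np.float64(0.0026))
front [[ 0.5867 -0.0481  0.008 ]
 [ 0.5609 -0.1433  0.008 ]] [ 0.5738 -0.0957  0.008 ] 0.0985481802697501
yaw front -164.8293759735978
lips [[ 0.4604 -0.0102  0.05  ]
 [ 0.4362 -0.1094  0.05  ]] [ 0.4483 -0.0598  0.05  ]
ring [[ 0.6041 -0.0869  0.03  ]
 [ 0.601  -0.1203  0.03  ]
 [ 0.6179 -0.108   0.03  ]]
```

```bash
python3 -m creep '[{"dr":[0,0,0.6],"dp":[0.46,-1,0],"hand":91},{"dr":[0,0,0.6],"dp":[0.46,-1,0],"hand":91},{"dr":[0,0,0.6],"dp":[0.46,-1,0],"hand":91},{"dr":[0,0,0.6],"dp":[0.46,-1,0],"hand":91},{"dr":[0,0,0.6],"dp":[0.46,-1,0],"hand":91},{"dr":[0,0,0.6],"dp":[0.46,-1,0],"hand":91},{"dr":[0,0,0.6],"dp":[0.46,-1,0],"hand":91},{"dr":[0,0,0.6],"dp":[0.46,-1,0],"hand":91},{"dr":[0,0,0.6],"dp":[0.46,-1,0],"hand":91},{"dr":[0,0,0.6],"dp":[0.46,-1,0],"hand":91},{"dr":[0,0,0.6],"dp":[0.46,-1,0],"hand":91},{"dr":[0,0,0.6],"dp":[0.46,-1,0],"hand":91}]'
cat >> h.py <<'E'
def st():
    from scipy.spatial.transform import Rotation as Ro
    o=bot.get_obs();M=Ro.from_quat(o['tcp_rot']).as_matrix()
    print('t',round(o['time'],2),'p',np.round(o['ee_pos'],4),'yang',np.degrees(np.arctan2(M[1,1],M[0,1])).round(2),'z',M[:,2].round(4),'F',np.round(o['force'],1),'w',round(float(o['gripper_width']),4),'g',np.round(o['grip_force'],1),'j',np.round(o['joint_pos'],2))
    return o
E
python3 -c "from h import *; st()"
```

```text
time: 1.8
ee_pos: [0.4951, -0.0699, 0.2141]
tcp_rot: [0.132, 0.991, 0.0, 0.0]
force: [0.7, -0.4, 0.9]
gripper_width: 0.0911
grip_force: 0.0
t 1.8 p [ 0.4951 -0.0699  0.2141] yang 74.86 z [ 7.e-04  3.e-04 -1.e+00] F [ 0.7 -0.4  0.9] w 0.0911 g 0.0 j [-0.16  0.2   1.73  0.    1.21 -1.47]
```

```bash
python3 -m creep '[{"dr":[0,0,0],"dp":[0.05,-0.1,-0.6],"hand":91},{"dr":[0,0,0],"dp":[0,0,-0.6],"hand":91},{"dr":[0,0,0],"dp":[0,0,-0.6],"hand":91},{"dr":[0,0,0],"dp":[0,0,-0.5],"hand":91},{"dr":[0,0,0],"dp":[0,0,-0.4],"hand":91},{"dr":[0,0,0],"dp":[0,0,-0.4],"hand":91},{"dr":[0,0,0],"dp":[0,0,-0.3],"hand":91},{"dr":[0,0,0],"dp":[0,0,-0.26],"hand":91},{"dr":[0,0,0],"dp":[0,0,0],"hand":91}]'
python3 - <<'E'
from h import *
st(); s=cap('scene')
cv2.imwrite('pics/c.png',cv2.resize(s['img'][120:310,230:430],None,fx=4,fy=3.1,interpolation=cv2.INTER_CUBIC)[:,:,::-1])
E
```

```text
time: 2.92
ee_pos: [0.4965, -0.073, 0.0302]
tcp_rot: [0.132, 0.991, 0.0, -0.001]
force: [0.5, 0.1, -0.6]
gripper_width: 0.0909
grip_force: 0.0
t 2.92 p [ 0.4965 -0.073   0.0302] yang 74.87 z [-1.7e-03  4.0e-04 -1.0e+00] F [ 0.5  0.1 -0.6] w 0.0909 g 0.0 j [-0.17  0.4   1.98  0.    0.76 -1.48]
```

View pics/c.png

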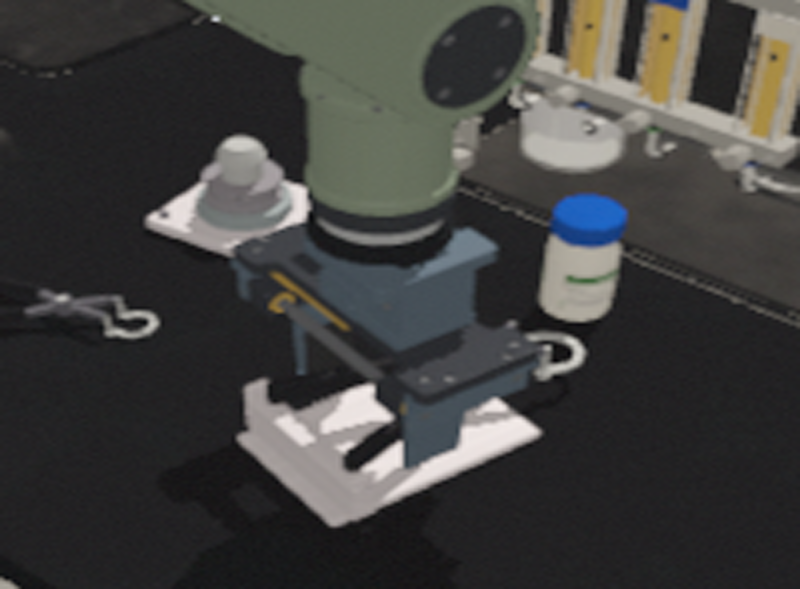

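```bash
python3 -m creep '[{"dr":[0,0,0],"dp":[0.02,-0.04,0.02],"hand":70},{"dr":[0,0,0],"dp":[0,0,0],"hand":55},{"dr":[0,0,0],"dp":[0,0,0],"hand":40},{"dr":[0,0,0],"dp":[0,0,0],"hand":20},{"dr":[0,0,0],"dp":[0,0,0],"hand":0},{"dr":[0,0,0],"dp":[0,0,0],"hand":0},{"dr":[0,0,0],"dp":[0,0,0],"hand":0},{"dr":[0,0,0],"dp":[0,0,0],"hand":0},{"dr":[0,0,0],"dp":[0,0,0],"hand":0}]'
python3 -c "from h import *; st()"
```

```text
time: 4.1
ee_pos: [0.4979, -0.0752, 0.0326]
tcp_rot: [0.131, 0.991, -0.0, 0.0]
force: [-1.9, -0.6, 6.4]
gripper_width: 0.0307
grip_force: 30.0
t 4.1 p [ 0.4979 -0.0752  0.0326] yang 74.9 z [ 2.e-04 -3.e-04 -1.e+00] F [-1.9 -0.6  6.4] w 0.0307 g 30.0 j [-0.17  0.4   1.97 -0.    0.77 -1.48]
```

```bash
python3 -m creep '[{"dr":[0,0,0],"dp":[0,0,0.1],"hand":0},{"dr":[0,0,0],"dp":[0,0,0.2],"hand":0},{"dr":[0,0,0],"dp":[0,0,0.3],"hand":0},{"dr":[0,0,0],"dp":[0,0,0.4],"hand":0},{"dr":[0,0,0],"dp":[0,0,0.4],"hand":0},{"dr":[0,0,0],"dp":[0,0,0.3],"hand":0},{"dr":[0,0,0],"dp":[0,0,0.2],"hand":0},{"dr":[0,0,0],"dp":[0,0,0.1],"hand":0},{"dr":[0,0,0],"dp":[0,0,0],"hand":0},{"dr":[0,0,0],"dp":[0,0,0],"hand":0}]'
python3 - <<'E'
from h import *
st(); s=cap('scene');t=cap('top','t1.png'); 
cv2.imwrite('pics/s1.png',s['img'][:,:,::-1])
a=cv2.resize(t['img'][130:240,290:410],None,fx=4,fy=4,interpolation=cv2.INTER_CUBIC)
b=cv2.resize(s['img'][130:240,300:420],None,fx=4,fy=4,interpolation=cv2.INTER_CUBIC)
cv2.imwrite('pics/d.png',np.vstack([np.hstack([a,b])])[:,:800,::-1]) if 0 else cv2.imwrite('pics/d.png',cv2.resize(np.hstack([a,b])[:,:,::-1],(800,367)))
E
```

```text
time: 5.35
ee_pos: [0.4976, -0.075, 0.1314]
tcp_rot: [0.132, 0.991, 0.0, -0.001]
force: [-0.3, 0.2, -1.7]
gripper_width: 0.0306
grip_force: 30.0
t 5.35 p [ 0.4976 -0.075   0.1314] yang 74.86 z [-1.3e-03  4.0e-04 -1.0e+00] F [-0.3  0.2 -1.7] w 0.0306 g 30.0 j [-0.17  0.28  1.85  0.    1.01 -1.48]
```

View pics/d.png

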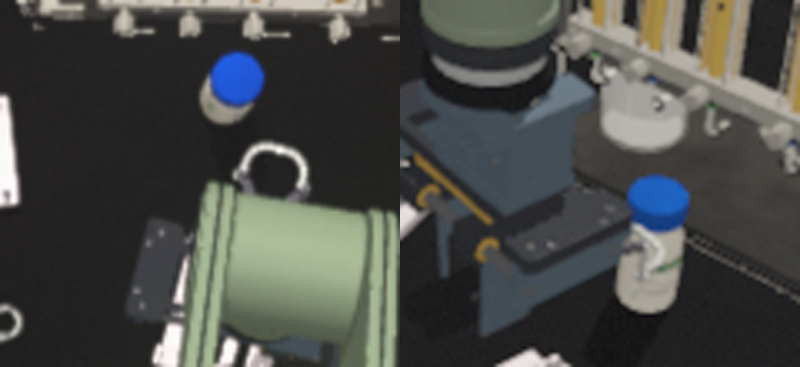

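```bash
python3 -m creep '[{"dr":[0,0,0],"dp":[0.09,0.3,0],"hand":0},{"dr":[0,0,0],"dp":[0.1,0.6,0],"hand":0},{"dr":[0,0,0],"dp":[0.1,0.8,0],"hand":0},{"dr":[0,0,0],"dp":[0.1,0.8,0],"hand":0},{"dr":[0,0,0],"dp":[0.1,0.8,0],"hand":0},{"dr":[0,0,0],"dp":[0.1,0.8,0],"hand":0},{"dr":[0,0,0],"dp":[0.1,0.7,0],"hand":0},{"dr":[0,0,0],"dp":[0.1,0.4,0],"hand":0},{"dr":[0,0,0],"dp":[0.05,0.2,0],"hand":0},{"dr":[0,0,0],"dp":[0,0,0],"hand":0},{"dr":[0,0,0],"dp":[0,0,0],"hand":0}]'
python3 - <<'E'
from h import *
st(); s=cap('scene','s2.png');t=cap('top','t2.png')
p=proj(t,[.6455,.167,.08])[0].astype(int);q=proj(s,[.6455,.167,.09])[0].astype(int);print(p,q)
a=cv2.resize(t['img'][p[1]-25:p[1]+25,p[0]-25:p[0]+25],(400,400),interpolation=cv2.INTER_CUBIC)
b=cv2.resize(s['img'][q[1]-32:q[1]+32,q[0]-32:q[0]+32],(400,400),interpolation=cv2.INTER_CUBIC)
cv2.imwrite('pics/e.png',np.hstack([a,b])[:,:,::-1])
E
```

```text
time: 6.82
ee_pos: [0.5398, 0.1939, 0.1319]
tcp_rot: [0.132, 0.991, -0.0, -0.0]
force: [0.5, -0.7, -1.7]
gripper_width: 0.0306
grip_force: 30.0
t 6.83 p [0.5398 0.1939 0.1319] yang 74.81 z [-5.e-04 -5.e-04 -1.e+00] F [ 0.5 -0.7 -1.7] w 0.0306 g 30.0 j [ 0.32  0.38  1.69 -0.    1.07 -0.98]
[275 172] [289 163]
```

View pics/e.png

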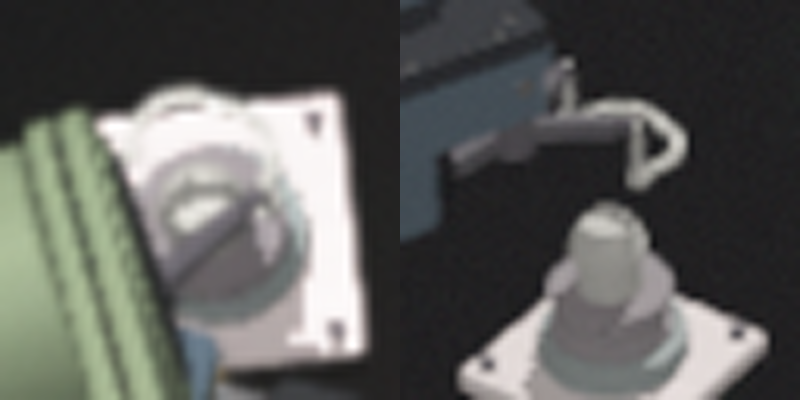

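Run:
```python
from h import *
a=np.radians(-15.15); ex=np.array([np.cos(a),np.sin(a)]);ey=np.array([-ex[1],ex[0]])
o=bot.get_obs();
for n in('top','scene'):
    c=cap(n); vv,uu=np.mgrid[0:400,0:640]; uv=np.c_[uu.ravel(),vv.ravel()]
    X=bydepth(c,uv); m=(c['depth'].ravel()>0)&(np.abs(X[:,0]-.65)<.07)&(np.abs(X[:,1]-.165)<.07)
    r=m&(X[:,2]>.1)&(X[:,2]<.17); P=X[r]; d=(P[:,:2]-[.6455,.167]); q=np.c_[d@ex,d@ey,P[:,2]]*1000
    k=q[:,0]>-25; print(n,k.sum()); print(np.c_[q[k],uv[r][k]].round(0).astype(int).tolist()[:90])
    h=m&(X[:,2]>.06)&(X[:,2]<.09); print('head',h.sum(),X[h].mean(0).round(4),X[h].min(0).round(4),X[h].max(0).round(4))
```

```text
top 103
[[28, 15, 128, 271, 158], [29, 13, 126, 272, 158], [31, 11, 121, 273, 158], [30, 7, 128, 274, 158], [25, 21, 123, 269, 159], [25, 17, 128, 270, 159], [26, 15, 125, 271, 159], [26, 12, 127, 272, 159], [27, 10, 123, 273, 159], [28, 7, 126, 274, 159], [28, 4, 128, 275, 159], [29, 2, 126, 276, 159], [30, -1, 126, 277, 159], [31, -4, 125, 278, 159], [20, 25, 126, 267, 160], [21, 22, 127, 268, 160], [21, 19, 129, 269, 160], [22, 17, 127, 270, 160], [26, 4, 122, 275, 160], [26, 1, 127, 276, 160], [27, -2, 125, 277, 160], [28, -5, 125, 278, 160], [29, -7, 125, 279, 160], [28, -11, 131, 280, 160], [18, 25, 122, 267, 161], [18, 22, 125, 268, 161], [26, -5, 122, 278, 161], [26, -8, 126, 279, 161], [27, -11, 125, 280, 161], [27, -14, 129, 281, 161], [27, -17, 130, 282, 161], [14, 26, 125, 266, 162], [14, 23, 128, 267, 162], [24, -14, 127, 281, 162], [26, -16, 122, 282, 162], [11, 25, 129, 266, 163], [12, 23, 123, 267, 163], [22, -18, 128, 282, 163], [23, -21, 128, 283, 163], [8, 27, 126, 265, 164], [8, 24, 130, 266, 164], [21, -21, 126, 283, 164], [5, 26, 127, 265, 165], [6, 25, 121, 266
[... 2986 characters left out ...]
150, 284, 151], [-25, -22, 153, 285, 151], [-22, -21, 152, 286, 151], [-19, -21, 150, 287, 151], [-18, -26, 153, 288, 151], [-16, -26, 152, 289, 151], [-12, -26, 150, 290, 151], [-10, -27, 150, 291, 151], [-9, -29, 151, 292, 151], [-6, -31, 151, 293, 151], [25, 1, 122, 297, 151], [26, -2, 123, 298, 151], [28, -4, 123, 299, 151], [30, -6, 124, 300, 151], [-25, -22, 150, 285, 152], [-22, -22, 149, 286, 152], [-19, -22, 148, 287, 152], [-19, -28, 151, 288, 152], [-17, -28, 150, 289, 152], [-14, -29, 150, 290, 152], [-11, -27, 148, 291, 152], [-9, -30, 148, 292, 152], [-6, -29, 147, 293, 152], [-4, -31, 147, 294, 152]]
head 119 [0.6379 0.1626 0.0762] [0.6254 0.1507 0.061 ] [0.6574 0.1799 0.0861]
```

```bash
cat > m.py <<'E'
from h import *
from scipy.optimize import least_squares
a=np.radians(-15.15); ex=np.array([np.cos(a),np.sin(a)]);ey=np.array([-ex[1],ex[0]])
S0=np.array([.6455,.167]); vv,uu=np.mgrid[0:400,0:640]; uv=np.c_[uu.ravel(),vv.ravel()]
def cloud(n):
    c=cap(n); X=bydepth(c,uv); m=(c['depth'].ravel()>0)&(np.hypot(*(X[:,:2]-S0).T)<.08); return c,X[m],uv[m]
def spindle(X):
    P=[];r=[]
    for lo,hi,R in((.015,.023,34),(.03,.046,28),(.054,.064,14.5),(.0685,.0735,17)):
        k=(X[:,2]>lo)&(X[:,2]<hi)&(np.abs(np.hypot(*(X[:,:2]-S0).T)*1000-R)<9); P.append(X[k,:2]);r.append(np.full(k.sum(),R/1000)); 
    k=(X[:,2]>.0745)&(X[:,2]<.083)&(np.hypot(*(X[:,:2]-S0).T)<.025);P.append(X[k,:2]);r.append(.017-(X[k,2]-.074)*.6)
    P=np.vstack(P);r=np.concatenate(r)
    f=least_squares(lambda s:np.hypot(*(P-s).T)-r,S0,loss='soft_l1',f_scale=.002); return f.x,len(r)
def ring(X,z):
    k=np.abs(X[:,2]-z)<.007; P=X[k]; d=(P[:,:2]-S0)*1000; q=np.c_[d@ex,d@ey,P[:,2]*1000]
    L=q[(q[:,0]>0)&(q[:,0]<14)&(q[:,1]>15)];Rr=q[(q[:,0]>0)&(q[:,0]<14)&(q[:,1]<-15)];F=q[(q[:,0]>15)&(abs(q[:,1])<7)]
    for n,w in(('L',L),('R',Rr),('F',F)): print(n,len(w),w.mean(0).round(1) if len(w) else '',np.percentile(w,[5,95],axis=0).round(1).tolist() if len(w) else '')
E
python3 - <<'E'
from m import *
for n in('top','scene'):
    c,X,_=cloud(n); print(n,spindle(X)); ring(X,.125)
    k=(X[:,2]>.085)&(X[:,2]<.1);print(k.sum())
    pl=(abs(X[:,2]-.012)<.006); print('platez',np.median(X[pl,2]))
E
```

```text
top (array([0.64511849, 0.1690824 ]), 118)
L 10 [  6.8  25.4 123.7] [[1.3, 23.3, 121.4], [11.9, 27.9, 125.9]]
R 7 [  9.1 -24.7 125.4] [[5.1, -26.9, 121.8], [12.8, -22.7, 128.2]]
F 10 [ 2.770e+01 -1.000e-01  1.265e+02] [[25.5, -4.9, 122.8], [30.1, 5.5, 129.2]]
16
platez 0.012126611128388198
scene (array([0.64435329, 0.16900172]), 247)
L 3 [ 10.3  22.8 124.8] [[8.6, 20.7, 124.5], [11.9, 24.6, 125.3]]
R 10 [  7.  -26.9 123.8] [[1.4, -29.3, 119.6], [11.7, -24.2, 126.8]]
F 9 [ 26.   -0.6 123.4] [[23.9, -6.2, 121.4], [29.5, 6.7, 125.0]]
2
platez 0.010822507391668845
```

Run:
```python
from m import *
t=cap('top');s=cap('scene')
def rel(P,o): d=(P[:,:2]-o)*1000; return np.c_[d@ex,d@ey].round(1).tolist()
A=lambda p:np.array(p)/5+[240,140]
piv=np.array([.5555,-.0903])
print('released far out/in rel pivot',rel(onplane(t,A([(648,186),(648,200)]),.026),piv), 'L/R outer',rel(onplane(t,A([(611,218),(682,220)]),.026),piv))
g=t['img'].astype(int)
for (u0,v0,du,dv) in((273,153,0,1),(276,153,0,1)):
    print([int(g[v0+i*dv,u0+i*du].mean()) for i in range(14)])
print('rows164',[int(x) for x in g[164,258:292].mean(1)])
S=s['img'].astype(int).mean(2).astype(int)
for r in range(145,164,1): print(r,S[r,288:314].tolist())
```

```text
released far out/in rel pivot [[85.7, 3.4], [77.5, 1.3]] L/R outer [[61.1, 20.1], [71.0, -21.3]]
[32, 31, 33, 39, 100, 200, 219, 178, 248, 248, 248, 244, 230, 185]
[31, 32, 31, 33, 47, 115, 211, 237, 247, 248, 247, 240, 189, 175]
rows164 [153, 158, 140, 123, 117, 156, 231, 234, 219, 230, 244, 247, 247, 247, 246, 244, 243, 241, 240, 240, 241, 241, 243, 243, 239, 232, 233, 244, 247, 247, 244, 227, 243, 246]
145 [31, 33, 29, 31, 33, 33, 32, 32, 30, 32, 33, 33, 33, 34, 34, 30, 33, 33, 33, 31, 33, 31, 31, 34, 34, 32]
146 [47, 73, 91, 91, 85, 84, 71, 45, 32, 32, 32, 34, 30, 34, 33, 31, 33, 31, 32, 33, 32, 31, 33, 34, 33, 33]
147 [142, 144, 149, 149, 143, 148, 143, 138, 126, 89, 44, 31, 30, 31, 31, 32, 32, 32, 32, 32, 32, 33, 32, 33, 33, 32]
148 [179, 166, 154, 153, 154, 162, 167, 175, 176, 158, 121, 63, 32, 32, 33, 32, 34, 34, 32, 33, 30, 34, 33, 35, 32, 34]
149 [123, 115, 118, 114, 116, 121, 140, 143, 153, 183, 179, 126, 45, 32, 30, 32, 33, 34, 30, 31, 35, 31, 34, 34, 32, 33]
150 [99, 99, 100, 99, 96, 96, 147, 140, 97, 158, 187, 171, 121, 65, 30, 30, 32, 32, 31, 32, 32, 32, 32, 32, 31, 33
[... 772 characters left out ...]
34, 32, 33, 33, 33, 31, 33, 32, 31]
158 [31, 32, 31, 32, 35, 98, 130, 155, 155, 129, 115, 93, 53, 32, 31, 32, 32, 33, 34, 33, 32, 31, 30, 34, 31, 33]
159 [33, 31, 34, 34, 38, 103, 131, 152, 138, 83, 56, 32, 34, 32, 32, 33, 32, 32, 35, 32, 33, 33, 31, 31, 32, 32]
160 [31, 33, 33, 31, 34, 89, 117, 117, 89, 43, 32, 31, 32, 33, 31, 33, 32, 31, 31, 32, 32, 32, 33, 32, 33, 33]
161 [34, 34, 32, 32, 30, 44, 63, 63, 43, 31, 32, 33, 32, 31, 32, 34, 32, 34, 29, 32, 33, 31, 30, 34, 33, 33]
162 [33, 32, 34, 31, 31, 29, 34, 33, 31, 30, 33, 32, 32, 31, 33, 30, 32, 32, 32, 32, 33, 32, 32, 31, 33, 32]
163 [66, 86, 86, 72, 46, 34, 34, 32, 31, 33, 32, 32, 33, 31, 34, 33, 31, 32, 33, 33, 33, 31, 33, 31, 33, 34]
```

Run:
```python
from m import *
t=cap('top')
def rel(P,o=S0): d=(P[:,:2]-o)*1000; return np.c_[d@ex,d@ey].round(1).tolist()
A=lambda p:(np.array(p)+.5)/5-.5+[240,140]
piv=np.array([.5566,-.0892])
print('released lugs',rel(onplane(t,A([(612,243),(668,248)]),.026),piv),'far',rel(onplane(t,A([(648,186),(648,200)]),.026),piv))
print('outer now',rel(onplane(t,[(273,157.25),(276,158.1)],.125)))
c=cap('scene'); X=bydepth(c,uv); ok=c['depth'].ravel()>0
print('R pin',rel(onplane(c,[(294.7,160.5),(294.7,155)],.121)))
d=(X[:,:2]-S0)*1000; q=np.c_[d@ex,d@ey,X[:,2]*1000]
k=ok&(abs(q[:,2]-149)<13)&(q[:,0]<-105)&(q[:,0]>-200)&(abs(q[:,1])<25); print('handle rear',k.sum()); Q=np.c_[q[k],uv[k]].round(0).astype(int); print(Q[np.argsort(Q[:,0])][:40].tolist())
```

```text
released lugs [[46.8, 15.9], [52.5, -17.2]] far [[85.8, 3.5], [77.6, 1.5]]
outer now [[31.9, 11.1], [31.8, 2.3]]
R pin [[-3.4, -31.8], [10.1, -10.6]]
handle rear 267
[[-163, -12, 146, 234, 170], [-163, 9, 149, 230, 165], [-162, 9, 151, 230, 164], [-162, 10, 153, 230, 163], [-162, -11, 151, 234, 168], [-162, -13, 155, 234, 167], [-161, -13, 143, 235, 171], [-161, -15, 150, 235, 169], [-161, 6, 149, 231, 165], [-161, -12, 157, 234, 166], [-161, 9, 145, 231, 166], [-161, 14, 142, 230, 166], [-161, -9, 147, 234, 169], [-161, 5, 153, 231, 164], [-161, 10, 159, 230, 161], [-161, -15, 153, 235, 168], [-161, -6, 154, 233, 166], [-161, -13, 146, 235, 170], [-161, 8, 142, 231, 167], [-160, -9, 158, 234, 165], [-160, -14, 155, 235, 167], [-160, 6, 143, 232, 167], [-160, 4, 147, 232, 166], [-160, 12, 155, 230, 162], [-160, 7, 157, 231, 162], [-160, 6, 155, 231, 163], [-159, 4, 153, 232, 164], [-159, 3, 160, 232, 162], [-159, -16, 150, 236, 169], [-159, -15, 143, 236, 171], [-159, 7, 160, 231, 161], [-159, -13, 157, 235, 166], [-159, -15, 146, 236, 170], [-159, 5, 149, 232, 165], [-158, -17, 156, 236, 167], [-158, -15, 152, 236, 168], [-157, -14, 157, 236, 166], [-157, -10, 157, 235, 165], [-157, 7, 141, 233, 167], [-157, 8, 153, 232, 163]]
```

```bash
python3 -m creep '[{"dr":[0,0,0],"dp":[-0.08,0.06,0],"hand":0},{"dr":[0,0,0],"dp":[0,0,-0.2],"hand":0},{"dr":[0,0,0],"dp":[0,0,-0.2],"hand":0},{"dr":[0,0,0],"dp":[0,0,-0.15],"hand":0},{"dr":[0,0,0],"dp":[0,0,-0.05],"hand":0},{"dr":[0,0,0],"dp":[0,0,0],"hand":0},{"dr":[0,0,0],"dp":[0,0,0],"hand":0}]'
python3 - <<'E'
from m import *
st()
def rel(P,o=S0): d=(P[:,:2]-o)*1000; return np.c_[d@ex,d@ey]
W=[];
for n in('top','scene'):
    Xs=[]
    for i in range(5): c,X,_=cloud(n);Xs.append(X)
    X=np.vstack(Xs); s,k=spindle(X); print(n,'spindle',s.round(4),rel(s[None]).round(1)); ring(X,.095)
Q=[]
for i in range(5):
    c=cap('scene');X=bydepth(c,uv);d=rel(X); z=X[:,2]*1000
    k=(c['depth'].ravel()>0)&(abs(z-119)<9)&(d[:,0]<-150)&(d[:,0]>-180)&(abs(d[:,1])<22);Q.append(np.c_[d,z][k])
Q=np.vstack(Q);Q=Q[Q[:,0]<np.percentile(Q[:,0],2)+4];print('rear',len(Q),Q.mean(0),np.percentile(Q,[2,98],axis=0).round(1))
s=cap('scene','s3.png');t=cap('top','t3.png')
p=proj(t,[.645,.169,.08])[0].astype(int);q=proj(s,[.645,.169,.08])[0].astype(int)
a=cv2.resize(t['img'][p[1]-25:p[1]+25,p[0]-25:p[0]+25],(400,400),interpolation=cv2.INTER_CUBIC)
b=cv2.resize(s['img'][q[1]-32:q[1]+32,q[0]-32:q[0]+32],(400,400),interpolation=cv2.INTER_CUBIC)
cv2.imwrite('pics/f.png',np.hstack([a,b])[:,:,::-1])
E
```

```text
time: 8.2
ee_pos: [0.5363, 0.1979, 0.1023]
tcp_rot: [0.132, 0.991, 0.0, 0.0]
force: [-0.1, -0.1, -1.3]
gripper_width: 0.0305
grip_force: 30.0
t 8.2 p [0.5363 0.1979 0.1023] yang 74.86 z [ 7.e-04  3.e-04 -1.e+00] F [-0.1 -0.1 -1.3] w 0.0305 g 30.0 j [ 0.33  0.41  1.73  0.    1.   -0.97]
top spindle [0.6455 0.1691] [[-0.6  2. ]]
L 47 [ 6.8 27.9 96.3] [[1.5, 25.2, 92.1], [12.8, 30.7, 100.7]]
R 50 [  7.3 -20.8  95.8] [[1.1, -23.7, 91.6], [13.7, -17.5, 99.8]]
F 49 [23.3 -0.1 95.2] [[20.6, -6.1, 91.3], [25.7, 6.4, 98.5]]
scene spindle [0.6444 0.169 ] [[-1.6  1.6]]
L 51 [ 7.9 24.6 93.7] [[1.2, 20.6, 91.3], [13.1, 30.0, 96.2]]
R 56 [  6.3 -23.1  93.3] [[0.6, -26.5, 90.6], [12.8, -19.5, 96.0]]
F 40 [20.9 -0.1 93.5] [[18.6, -6.2, 90.5], [23.5, 5.6, 95.9]]
rear 136 [-165.75820741   -0.32095796  120.70604203] [[-167.9  -13.8  112.3]
 [-163.7   13.9  127.8]]
```

View pics/f.png

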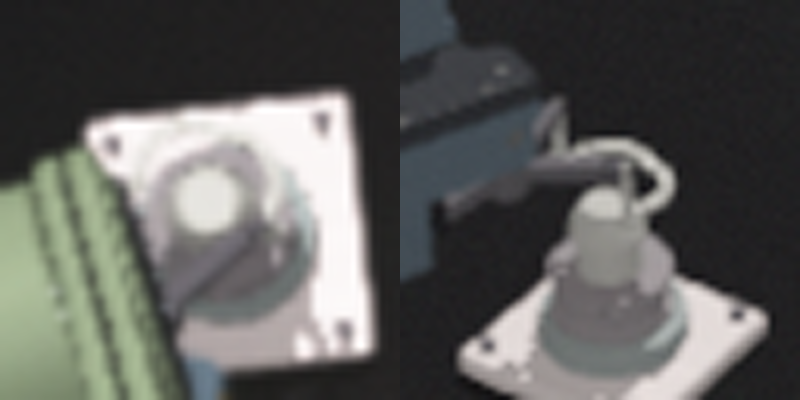

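```bash
python3 -m creep '[{"dr":[0,0,0],"dp":[-0.01,0,-0.05],"hand":0},{"dr":[0,0,0],"dp":[0,0,-0.05],"hand":0},{"dr":[0,0,0],"dp":[0,0,-0.05],"hand":0},{"dr":[0,0,0],"dp":[0,0,-0.05],"hand":0},{"dr":[0,0,0],"dp":[0,0,-0.05],"hand":0},{"dr":[0,0,0],"dp":[0,0,-0.05],"hand":0},{"dr":[0,0,0],"dp":[0,0,-0.05],"hand":0},{"dr":[0,0,0],"dp":[0,0,-0.05],"hand":0},{"dr":[0,0,0],"dp":[0,0,0],"hand":0}]'
python3 - <<'E'
from m import *
st()
def rel(P,o=S0): d=(P[:,:2]-o)*1000; return np.c_[d@ex,d@ey]
for n in('top','scene'):
    X=np.vstack([cloud(n)[1] for i in range(5)])
    d=rel(X); r=np.hypot(d[:,0]+1,d[:,1]-1.8); k=(r>19)&(r<40)&(X[:,2]>.063)&(X[:,2]<.085); ring(X[k],.0745)
E
```

```text
time: 10.18
ee_pos: [0.5354, 0.1978, 0.0817]
tcp_rot: [0.132, 0.991, -0.0, -0.0]
force: [-1.2, -0.1, -1.4]
gripper_width: 0.0308
grip_force: 30.0
t 10.18 p [0.5354 0.1978 0.0817] yang 74.87 z [-4.e-04 -1.e-04 -1.e+00] F [-1.2 -0.1 -1.4] w 0.0308 g 30.0 j [ 0.33  0.43  1.76  0.    0.95 -0.97]
L 50 [ 7.2 27.  75.3] [[0.5, 23.4, 70.6], [13.2, 29.7, 78.9]]
R 49 [  6.7 -21.5  75.8] [[0.6, -24.1, 70.6], [12.6, -19.0, 80.1]]
F 42 [22.3 -0.6 75.5] [[19.9, -6.8, 71.8], [24.6, 5.4, 78.8]]
L 34 [ 7.1 25.5 74.1] [[0.6, 21.0, 71.9], [13.1, 29.3, 76.4]]
R 59 [  7.  -23.2  73.2] [[0.4, -26.5, 70.5], [13.7, -18.7, 75.6]]
F 39 [20.4 -0.  73.5] [[18.4, -5.9, 70.2], [23.1, 5.2, 75.9]]
```

```bash
python3 -m creep '[{"dr":[0,0,0],"dp":[0,0,-0.05],"hand":0},{"dr":[0,0,0],"dp":[0,0,-0.05],"hand":0},{"dr":[0,0,0],"dp":[0,0,-0.05],"hand":0},{"dr":[0,0,0],"dp":[0,0,-0.05],"hand":0},{"dr":[0,0,0],"dp":[0,0,-0.04],"hand":0},{"dr":[0,0,0],"dp":[0,0,-0.04],"hand":0},{"dr":[0,0,0],"dp":[0,0,0],"hand":0},{"dr":[0,0,0],"dp":[0,0,0],"hand":0}]'
python3 - <<'E'
from m import *
st()
def rel(P,o=S0): d=(P[:,:2]-o)*1000; return np.c_[d@ex,d@ey]
for n in('top','scene'):
    X=np.vstack([cloud(n)[1] for i in range(5)])
    d=rel(X); r=np.hypot(d[:,0]+1,d[:,1]-1.8); k=(r>19)&(r<40)&(X[:,2]>.054)&(X[:,2]<.071); ring(X[k],.061)
s=cap('scene','s4.png');t=cap('top','t4.png')
p=proj(t,[.645,.169,.06])[0].astype(int);q=proj(s,[.645,.169,.06])[0].astype(int)
a=cv2.resize(t['img'][p[1]-25:p[1]+25,p[0]-25:p[0]+25],(400,400),interpolation=cv2.INTER_CUBIC)
b=cv2.resize(s['img'][q[1]-32:q[1]+32,q[0]-32:q[0]+32],(400,400),interpolation=cv2.INTER_CUBIC)
cv2.imwrite('pics/g.png',np.hstack([a,b])[:,:,::-1])
E
```

```text
time: 11.68
ee_pos: [0.5356, 0.1979, 0.068]
tcp_rot: [0.132, 0.991, 0.0, 0.0]
force: [0.7, -0.4, -1.1]
gripper_width: 0.0304
grip_force: 30.0
t 11.68 p [0.5356 0.1979 0.068 ] yang 74.86 z [ 1.e-04  1.e-04 -1.e+00] F [ 0.7 -0.4 -1.1] w 0.0304 g 30.0 j [ 0.33  0.44  1.78  0.    0.92 -0.97]
L 45 [ 7.  27.3 61. ] [[1.5, 24.2, 55.2], [12.6, 31.1, 64.8]]
R 49 [  6.7 -20.8  61.3] [[0.3, -24.0, 56.4], [12.5, -17.7, 65.6]]
F 49 [22.3  0.2 61.7] [[20.1, -6.7, 56.7], [24.9, 6.2, 65.8]]
L 0  
R 57 [  6.9 -23.5  59.3] [[0.8, -27.2, 56.3], [13.6, -19.1, 61.6]]
F 36 [21.  -0.4 59.1] [[18.3, -4.7, 55.9], [23.3, 5.5, 61.8]]
```

View pics/g.png

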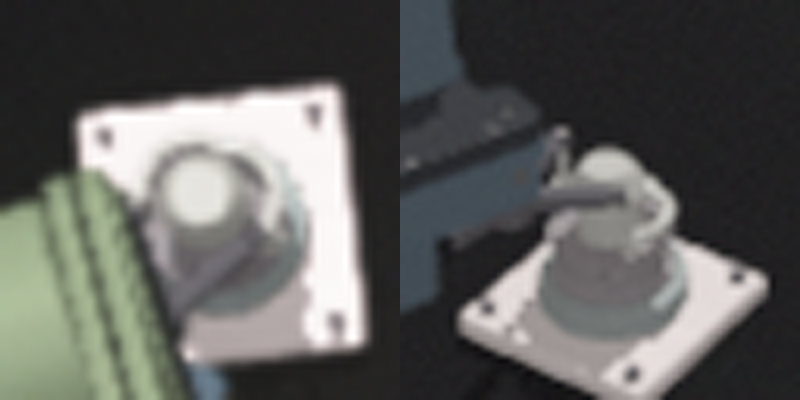

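```bash
python3 -c "
from bench import bot
print(bot.sign_off())"
```

```text
the job is handed in; nothing more can be done
None
```

I handed the job in after about 12 s, with the pliers still squeezed and the spread ring held level around the groove. By my measurements it is centred to about 1 mm and 59 mm up, with no contact force, and neither the bottle, the tape roll nor the mouse was on the arm's path.

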